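# Hang the rinsing basket on the drip stand's side hook

### The arm

A 7-joint arm with a two-finger parallel gripper is mounted at the origin on a cart in front of the work surface, level with it; the furniture and walls round the work are solid. World frame = base frame: x ahead of the robot, y to its left, z up, the work surface at z = 0. Lengths are in m, angles in degrees, forces in N, time in s.
With the tool pointing down it reaches from about 0.425 to 0.875 m from the base axis. Payload 4.7 kg.
Tool frame: the origin (TCP) lies on the centre line of the jaws, within the pads' length; the fingertips stand 11 mm ahead of it and the grasp point (between the pads) lies 8 mm behind it (finger_overhang is the x of the fingertips in the tool frame, in m); x points along the fingers, z is the direction in which the jaws open and shut, and the axes are right-handed (so a half turn about x gives the same grasp; the last joint's range is limited). The gripper opens to 87 mm and grips with 3 to 60 N. Pads are 19 mm wide; open, the fingers measure 117 mm over their backs; the gripper's body (75 mm by 190 mm) begins 51 mm behind the grasp point.
Start: joints at [72.084, 18.392, -4.016, 83.108, 1.295, 78.541, -3.26], TCP at [0.209, -0.616, 0.234] pointing down, gripper open.
Joint ranges: [-163.93, 163.93], [-17.29, 119.83], [-79.2, 71.16], [3.27, 140.29], [-89.18, 269.18], [5.43, 117.66], [-154.24, 154.24]. Speed limits (degrees/s): [147.25, 147.25, 180, 180, 180, 180, 180].

### API

Orientations are given as [roll, pitch, yaw] about the fixed x, y, z axes, in that order (R = Rz(yaw) Ry(pitch) Rx(roll)).
In Python, from cell import get_obs, read_camera, sign_off, cut_out, finger_overhang gives the robot as it stands.
- The arm moves only by the tool servo_tool, never from a script. Its argument "rows" is one flat list of numbers, 5 for each row, row after row: the shift along the world's x, y, z in mm, then the turn about the world's z in degrees, then the closure, from 0 (fully open) to 1 (shut). A call has 1 to 10 rows; each row is the pose to reach, as a shift and turn from the pose commanded when the call began; what a row does not reach only later rows make up. A row lasts 1/12 s, in which the tool goes at most 41.7 mm and 7.16 degrees, less where a joint would pass 70% of its speed; a pose out of reach is approached as far as the arm can. A call with a gripper value outside its range is refused whole. The fingers move at their own pace and stop on an object; "force" is the grip in N (left out, the last holds). Time passes only in rows, so rows that repeat a pose let the fingers close. It gives the time, the measured TCP pose, the force and the opening at its end, in the units of the state.
- get_obs(): the state, without advancing time (a new reading comes with each control period).
- read_camera(name): name is "scene" or "top"; returns a dict with "frame" (420x560x3 uint8, blue, green, red), "range_z" (420x560 float32, m along the optical axis (not along the pixel's ray), 0 where there is no reading), "intrinsics" (3x3 intrinsics, pixels), "k1" (the pictures are not rectified: a ray, as slopes to the right and down, at radius r is drawn at 1 + k1 r^2 times it, then the intrinsics apply), "cam_to_world" (4x4, takes a point from camera to world coordinates). Camera axes: x right, y down, z forward; pixel columns grow to the right and rows downward; lengths in m; the calibration is good to about 2 mm. A picture is of the moment at which its call begins.
- sign_off(): hands the job in, once; it reports no verdict.
Trained networks look in a picture, given as the dict that the camera call returned (one of the last four; its "shot" number tells which), for a name from the list of things; names that differ only in an ending like _2 or _b are one class to them, and where a whole thing is asked for, a point or a joint stands for the part that bears it (a point fixed in the world has none). Each returns a list of dicts, best first, with "score" (0 to 1); they miss things now and then, are a little off and sometimes report something else, mostly with a low value. They report only what shows in the picture. A call takes as long as a camera call. They do not tell look-alikes from the thing itself.
- cut_out(name, picture): "pixels" (420x560 bool, what is visible of it) and "extent" ([centre column, centre row, width, height] in pixels, round what is visible of it).
The state is a dict: "time_s": time; "qpos": joint angles; "joint_velocities": joint speeds; "effort": joint torques, N m; "tool_pos": TCP position; "tool_rot": TCP orientation; "force": force on the tool from outside, world axes, zero at the start; "wrist_torque": the same for the moment, N m; "grip_width": finger opening in m.
Only numpy, scipy, OpenCV 4.12 (cv2) and the standard library are available. Lean on these libraries where they do the work, as an engineer would, in place of code of your own. Each camera call takes 0.05 s, during which the arm holds its last target.

### The job

Hang the wire rinsing basket up to drip on the stand: bring its stem in sideways through the mouth of the hook, past the sprung keeper, then lower it gently until its tapered collar sits home in the round throat, and let go. The hook's height was set by hand and is not known, so feel for the seat: do not press hard on the stand, do not let the basket drop into the hook, and leave the mould, the tumbler and the cork where they are.

Things in the scene. Friction and masses are not known exactly. Their poses are not given: they have to be found in the camera images.
- basket_grip (a point): Centre of the flat black upright grip of the loose steel wire basket (0.18 to 0.29 kg), 197 mm above the basket's underside; z points up the stem. The grip is a plate 14 mm (its x) by 24 mm (its y) by 58 mm high: pinch it from above across the 14 mm. Grip, collar, stem and cage share one axis.
- basket_collar (a point): Lower end of the tapered collar, on the basket's axis, 142 mm above the underside, 55 mm below the grip's centre; axes as the grip. From here up the collar widens evenly from 8 to 26 mm across in 14 mm, and ends 21 mm up. Below here the bare round stem, 8 mm thick, runs down 78 mm to where four bail wires spread to the cage.
- basket: The rinsing basket: round wire cage 66 mm across and 42 mm high, hung from the stem by four wires; 226 mm high over all. Origin at the centre of its underside, z up the stem. It stands upright on the bench at the start and is alike all round but for the grip.
- stand: Drip stand, fixed: grey foot 150 (x) by 110 (y) by 10 mm, origin under its centre; 12 mm rod at x +60 mm, 247 mm tall. A level hook of 6 mm bar is clamped on the rod and reaches to -x. The height of the bar's centre line lies between 180 and 228 mm above the bench, set by hand and not measured; it does not shift in use. Boss head and screws reach 24 mm above it.
- pan_under_hook (a point): Point on the pan's floor, 12 mm above the bench, straight below the centre of the hook's round throat (20 mm inside); axes as the stand's. The throat opens to -y by a channel 13 mm wide (y -9 to -34 mm), flaring to 32 mm at y -49 mm. Seated in the throat, the collar's lower end is about 8 mm below the bar's centre line; in the channel it stops about 5 mm higher.
- keeper (a joint): Sprung wire keeper across the channel, 29 mm in front (-y) of the throat's centre, hinged on a vertical pin on the channel's +x side. 0 = shut; up to 1.45 rad as the stem pushes it inward (+y). It opens inward only, takes about 2 to 5 N to pass and shuts by itself once the stem is within about 7 mm of the throat's centre.
- optic_mould: Bystander: round plaster-coloured ribbed mould, 68 mm across, 54 mm high, origin under its centre.
- tumbler: Bystander: amber tumbler, 62 mm across, 82 mm high, origin under its centre.
- cork: Bystander: large cork, 33 mm across, 32 mm high, origin under its centre.
Not all that is in view belongs to the job. Several things look just like the basket: the one meant starts farthest from the robot's base.

How it is judged:
By the outcome, as a careful person would: the job done as asked, in the order asked, and still so for the second after the job is handed in, with the robot touching nothing.
It also fails if it takes over 53 s, if anything falls off the work surface, if the arm or the gripper's body presses on something with over 40 N, if the wrist force passes 120 N, or if a joint passes its speed limit or range.

## Working session

There is one attempt and no reset: what is moved stays moved. The work goes in short steps, Python scripts to look and compute and a tool call to move; the robot and the scene stay as the last step left them, time stands still between calls to the robot, and variables do not carry over. Pictures are saved under pics/ and viewed, and the job is handed in when it is done.

Besides the shell and the picture viewer there is one more tool, called after ">>>" as name(argument=value, ...) on one line, values as JSON. servo_tool: Moves the arm, as the interface text tells. Its arguments: {"type":"object","properties":{"rows":{"type":"array"},"force":{"type":"number"}},"required":["rows"]}

```bash
mkdir -p pics
cat > h.py <<'E'
import numpy as np, cv2
from cell import *
def rays(p):
    K=p["intrinsics"];k1=p["k1"]
    D=np.array([k1,0,0,0,0.])
    v,u=np.mgrid[0:420,0:560]
    pts=np.stack([u.ravel(),v.ravel()],1).astype(np.float64)[:,None]
    return cv2.undistortPoints(pts,K,D).reshape(420,560,2)
def cloud(p):
    r=rays(p);z=p["range_z"]
    P=np.concatenate([r*z[...,None],z[...,None]],2)
    T=p["cam_to_world"]
    W=P@T[:3,:3].T+T[:3,3]
    W[z<=0]=np.nan
    return W
def proj(p,X):
    T=np.linalg.inv(p["cam_to_world"]);c=T[:3,:3]@np.array(X)+T[:3,3]
    s=c[:2]/c[2];s=s*(1+p["k1"]*(s@s));K=p["intrinsics"]
    return K[0,0]*s[0]+K[0,2],K[1,1]*s[1]+K[1,2]
E
python3 - <<'E'
from h import *
import pickle
o=get_obs();print(o)
for n in("scene","top"):
    p=read_camera(n);cv2.imwrite(f"pics/{n}0.png",p["frame"]);W=cloud(p)
    print(n,p["cam_to_world"].round(3).tolist(),p["intrinsics"].tolist(),p["k1"])
    pickle.dump(p,open(f"{n}0.pkl","wb"))
    for k in["basket","stand","keeper","optic_mould","tumbler","cork"]:
        for d in cut_out(k,p):
            m=d["pixels"]; q=W[m];q=q[~np.isnan(q[:,0])]
            print(k,round(d["score"],2),np.round(d["extent"]),m.sum(), np.percentile(q,[2,50,98],axis=0).round(3).tolist() if len(q) else None)
print(get_obs()["time_s"])
E
```

```text
{'time_s': 0.0, 'qpos': array([72.08420206, 18.4373247 , -4.01463713, 83.17675904,  1.29319518,
       78.53940781, -3.26124829]), 'joint_velocities': array([-0.023368  ,  0.01350472, -0.02745961,  0.05384167,  0.07060908,
       -0.01288187, -0.05568297]), 'effort': array([-1.53630954e-04, -4.91288245e+01, -4.03860016e-01, -3.12527204e+01,
       -6.37090998e-02,  4.38586471e-02,  1.72943287e-04]), 'tool_pos': array([ 0.20843339, -0.61510494,  0.23246474]), 'tool_rot': array([-177.71341708,   89.89156181,  111.00971423]), 'force': array([0.3094357 , 0.3808544 , 0.65958439]), 'wrist_torque': array([-0.02485338,  0.04783394, -0.03534066]), 'grip_width': 0.08719180863674145}
scene [[-0.878, -0.302, 0.37, 0.181], [-0.478, 0.548, -0.687, 0.528], [0.005, -0.78, -0.626, 0.667], [0.0, 0.0, 0.0, 1.0]] [[412.74918792908113, 0.0, 275.76892249342364], [0.0, 412.74918792908113, 212.74271563074686], [0.0, 0.0, 1.0]] -0.00641743087717195
basket 0.95 [295. 210.  28.  92.] 1139 [[0.444, -0.164, -0.001], [0.473, -0.107, 0.038], [0.506, -0.079, 0.224]]
basket 0.67 [348. 222.  32.  98.] 1443 [[0.327, -
[... 506 characters left out ...]
.0, 0.0, 1.0]] [[442.4709835955146, 0.0, 281.29269557040277], [0.0, 442.4709835955146, 198.75477572839787], [0.0, 0.0, 1.0]] -0.09084239291744442
basket 0.91 [326. 253.  28.  31.] 699 [[0.324, -0.16, -0.0], [0.358, -0.129, 0.007], [0.387, -0.102, 0.227]]
basket 0.64 [313. 201.  33.  35.] 714 [[0.443, -0.144, -0.0], [0.47, -0.109, 0.011], [0.504, -0.082, 0.227]]
optic_mould 0.67 [381. 187.  34.  31.] 811 [[0.473, -0.297, 0.0], [0.505, -0.268, 0.043], [0.536, -0.236, 0.057]]
tumbler 0.6 [397. 244.  38.  29.] 759 [[0.344, -0.325, 0.002], [0.371, -0.306, 0.034], [0.4, -0.265, 0.083]]
cork 0.66 [378. 162.  16.  18.] 195 [[0.551, -0.286, -0.002], [0.565, -0.268, 0.032], [0.584, -0.255, 0.035]]
0.7
```

Run:
```python
import cv2,pickle
a=cv2.imread("pics/scene0.png");b=cv2.imread("pics/top0.png")
cv2.imwrite("pics/s0z.png",cv2.resize(a[130:370,150:420],None,fx=2.5,fy=2.5,interpolation=cv2.INTER_CUBIC))
cv2.imwrite("pics/t0z.png",cv2.resize(b[100:300,150:420],None,fx=2.9,fy=2.9,interpolation=cv2.INTER_CUBIC))
```

```text
(no output)
```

View pics/scene0.png

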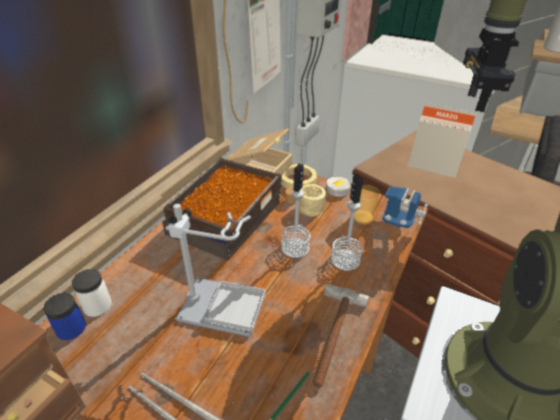

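View pics/top0.png

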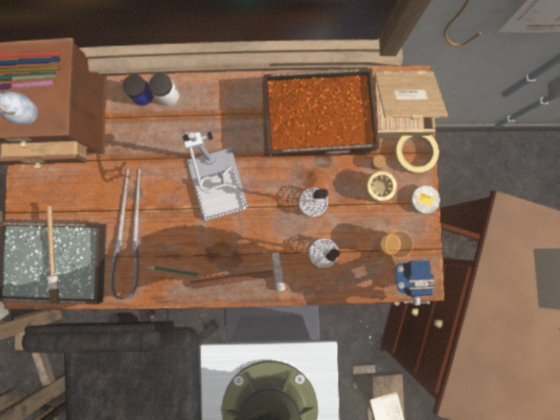

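View pics/s0z.png

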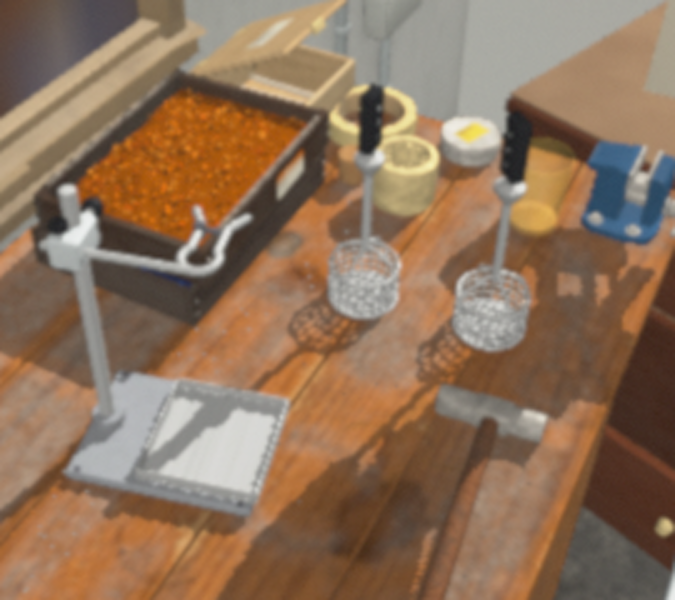

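View pics/t0z.png

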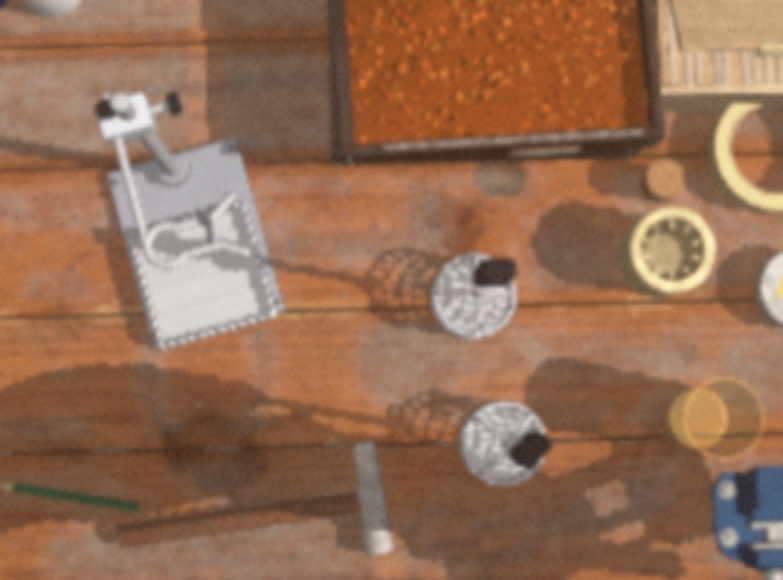

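The scene view shows the far basket at about (295,210) and its look-alike at (350,220). The hook's mouth is at about (240,225) and opens towards the baskets. In the top view the far basket is at (313,201) and the stand at about (215,180). Next I'll measure them.

Run:
```python
from h import *
import pickle
C={}
for n in("scene","top"):
    p=pickle.load(open(n+"0.pkl","rb"));W=cloud(p);C[n]=(p,W)
    f=p["frame"]
    # grip dark points
    X=W.reshape(-1,3);g=f.reshape(-1,3).max(1)
    m=(abs(X[:,0]-.475)<.05)&(abs(X[:,1]+.11)<.05)
    mg=m&(X[:,2]>.16)
    q=X[mg];print(n,"grip pts",len(q),np.percentile(q,[1,50,99],axis=0).round(4).tolist())
    qt=X[m&(X[:,2]>.215)];
    if len(qt):
        print(" top face",len(qt),cv2.minAreaRect((qt[:,:2]*1000).astype(np.float32)),qt.mean(0).round(4))
    for lo,hi in((0.002,.045),(.03,.046),(.06,.14),(.165,.22)):
        qq=X[m&(X[:,2]>lo)&(X[:,2]<hi)]
        if len(qq)>5: print(" z",lo,hi,len(qq),qq.min(0).round(4),qq.max(0).round(4),qq.mean(0).round(4))
    # foot
    s=(X[:,0]>.40)&(X[:,0]<.66)&(X[:,1]>.02)&(X[:,1]<.22)
    qf=X[s&(X[:,2]>.005)&(X[:,2]<.02)]
    r=cv2.minAreaRect((qf[:,:2]*1000).astype(np.float32));print(" foot",len(qf),r)
    qh=X[s&(X[:,2]>.15)]
    print(" hook",len(qh)); 
    h,e=np.histogram(qh[:,2],bins=np.arange(.15,.27,.004));print(list(zip(e.round(3),h)))
```

```text
scene grip pts 294 [[0.4659, -0.1206, 0.1602], [0.4712, -0.1027, 0.1984], [0.4814, -0.0976, 0.226]]
 top face 78 ((474.0467834472656, -109.89640808105469), (23.038196563720703, 13.049858093261719), 89.43501281738281) [ 0.4731 -0.1076  0.2221]
 z 0.002 0.045 570 [ 0.4258 -0.1475  0.002 ] [ 0.523  -0.0685  0.0443] [ 0.4735 -0.1075  0.0187]
 z 0.03 0.046 168 [ 0.4424 -0.1443  0.0301] [ 0.5077 -0.0774  0.0458] [ 0.4724 -0.1043  0.0373]
 z 0.06 0.14 122 [ 0.4577 -0.1209  0.06  ] [ 0.4881 -0.096   0.1395] [ 0.4739 -0.1086  0.0953]
 z 0.165 0.22 202 [ 0.4669 -0.1211  0.1685] [ 0.4814 -0.0972  0.2199] [ 0.4719 -0.104   0.1956]
 foot 3209 ((524.9761962890625, 113.9215087890625), (153.07846069335938, 111.21135711669922), 14.925542831420898)
 hook 1027
[(np.float64(0.15), np.int64(12)), (np.float64(0.154), np.int64(11)), (np.float64(0.158), np.int64(10)), (np.float64(0.162), np.int64(11)), (np.float64(0.166), np.int64(11)), (np.float64(0.17), np.int64(15)), (np.float64(0.174), np.int64(11)), (np.float64(0.178), np.int64(5)), (np.float64(0.182), np.int64(0)), (np.float64(0.186), np.int64(0)), (n
[... 1761 characters left out ...]
 np.int64(0)), (np.float64(0.19), np.int64(0)), (np.float64(0.194), np.int64(6)), (np.float64(0.198), np.int64(8)), (np.float64(0.202), np.int64(90)), (np.float64(0.206), np.int64(293)), (np.float64(0.21), np.int64(63)), (np.float64(0.214), np.int64(98)), (np.float64(0.218), np.int64(46)), (np.float64(0.222), np.int64(11)), (np.float64(0.226), np.int64(37)), (np.float64(0.23), np.int64(8)), (np.float64(0.234), np.int64(4)), (np.float64(0.238), np.int64(5)), (np.float64(0.242), np.int64(10)), (np.float64(0.246), np.int64(24)), (np.float64(0.25), np.int64(0)), (np.float64(0.254), np.int64(0)), (np.float64(0.258), np.int64(0)), (np.float64(0.262), np.int64(0)), (np.float64(0.266), np.int64(0))]
```

Run:
```python
from h import *
import pickle
im=np.full((600,800,3),255,np.uint8)
c=np.array([.525,.114]);a=np.radians(14.9);R=np.array([[np.cos(a),-np.sin(a)],[np.sin(a),np.cos(a)]])
for n,col in(("scene",(0,0,255)),("top",(255,0,0))):
    p=pickle.load(open(n+"0.pkl","rb"));W=cloud(p);X=W.reshape(-1,3)
    X=X[~np.isnan(X[:,0])]
    L=np.c_[(X[:,:2]-c)@R,X[:,2]]
    f=L[(abs(L[:,0])<.085)&(abs(L[:,1])<.065)&(L[:,2]>.005)&(L[:,2]<.02)]
    print(n,"foot x,y",np.percentile(f[:,:2],[.5,99.5],axis=0))
    h=L[(abs(L[:,0])<.1)&(abs(L[:,1])<.09)&(L[:,2]>.19)]
    r=h[(h[:,2]>.235)];print(" rodtop",r.mean(0),r.min(0),r.max(0))
    b=h[(h[:,0]<.035)]
    print(" bar z pct",np.percentile(b[:,2],[5,25,50,75,95]),len(b))
    for x,y,z in h:
        cv2.circle(im,(int(400+x*3500),int(300-y*3500)),2,col if z<.213 else (0,160,0),-1)
for t in range(-8,9,2):
    cv2.putText(im,str(t*10),(int(400+t*35),595),0,.4,0);cv2.putText(im,str(t*10),(2,int(300-t*35)),0,.4,0)
    cv2.line(im,(0,300-t*35),(800,300-t*35),(220,220,220));cv2.line(im,(400+t*35,0),(400+t*35,600),(220,220,220))
cv2.imwrite("pics/hook0.png",im)
```

```text
scene foot x,y [[-0.07626829 -0.05269572]
 [ 0.07471309  0.05453701]]
 rodtop [0.06004838 0.00142525 0.24252518] [ 0.05486666 -0.00464741  0.23513479] [0.06730356 0.00581125 0.24816223]
 bar z pct [0.20306032 0.20520768 0.20626674 0.20711322 0.20815719] 372
top foot x,y [[-0.07715101 -0.05709861]
 [ 0.07478905  0.05245854]]
 rodtop [ 0.05835584 -0.00167969  0.24527737] [ 0.05338217 -0.00720151  0.2352909 ] [0.06392489 0.00418333 0.24927514]
 bar z pct [0.20474003 0.20613963 0.20719559 0.20848119 0.21014727] 352
```

View pics/hook0.png

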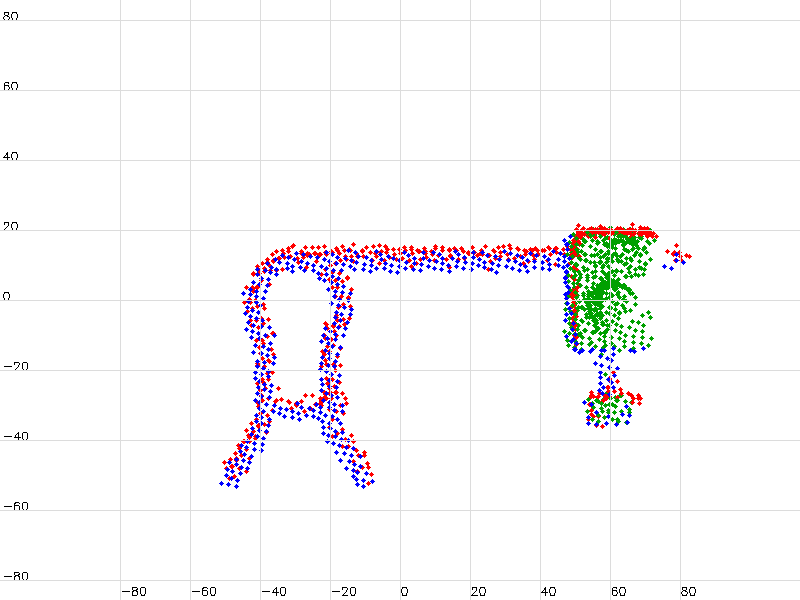

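```bash
cat >> h.py <<'E'
from scipy.spatial.transform import Rotation as Ro
def st():
    o=get_obs();M=Ro.from_euler("xyz",o["tool_rot"],degrees=True).as_matrix()
    print("t",round(o["time_s"],2),"tcp",(o["tool_pos"]*1000).round(1),"x",M[:,0].round(3),"z",M[:,2].round(3),"jawyaw",np.degrees(np.arctan2(M[1,2],M[0,2])).round(1),"F",o["force"].round(2),"tq",o["wrist_torque"].round(2),"w",round(o["grip_width"]*1000,1),"q",o["qpos"].round(0))
    return o,M
E
python3 -c "
from h import *
st()
p=(__import__('pickle').load(open('top0.pkl','rb')))
W=cloud(p);X=W.reshape(-1,3)
m=(X[:,0]>.1)&(X[:,0]<.75)&(X[:,1]<.3)&(X[:,1]>-.35)&(X[:,2]>.1)
h,xe,ye=np.histogram2d(X[m,0],X[m,1],bins=[np.arange(.1,.76,.05),np.arange(-.35,.31,.05)])
for i in range(len(h)):
  print(xe[i].round(2),h[i].astype(int))
"
```

```text
t 0.7 tcp [ 208.6 -615.6  233.6] x [ 0. -0. -1.] z [ 0.321 -0.947  0.   ] jawyaw -71.3 F [ 1.11 -0.66 -0.7 ] tq [ 0.02 -0.02 -0.  ] w 87.2 q [72. 18. -4. 83.  1. 79. -3.]
0.1 [0 0 0 0 0 0 0 0 0 0 0 0 0]
0.15 [0 0 0 0 0 0 0 0 0 0 0 0 0]
0.2 [0 0 0 0 0 0 0 0 0 0 0 0 0]
0.25 [0 0 0 0 0 0 0 0 0 0 0 0 0]
0.3 [ 0  0  0  0 19  0  0  0  0  0  0  0  0]
0.35 [  0   0   0   0 147   0   0   0   0   0   0   0   0]
0.4 [0 0 0 0 0 0 0 0 0 0 0 0 0]
0.45 [  0   0   0   0 166   0   0   0  88  45   0   0   0]
0.5 [  0   0   0   0   0   0   0   0  93 116   0   0   0]
0.55 [  0   0   0   0   0   0   0   0  22 384   0   0   0]
0.6 [124  78   0   0   0   0   0   0   0   1   0   0   0]
0.65 [409 342   0   0   0   0   0   0   0   0   0   0   0]
0.7 [113  91   0   0   0   0   0   0   0   0   0   0   0]
```

>>> servo_tool(rows=[8, 15, 12, 3, 0.3, 21, 40, 30, 6, 0.3, 35, 67, 50, 10, 0.3, 49, 94, 70, 14, 0.3, 63, 121, 80, 18, 0.3, 77, 148, 80, 22, 0.3, 91, 175, 80, 26, 0.3, 105, 202, 80, 30, 0.3, 119, 229, 80, 34, 0.3, 133, 256, 80, 38, 0.3])

```text
time_s: 1.53
tool_pos: [0.3421, -0.3582, 0.3139]
tool_rot: [-32.9, 90.0, -66.0]
force: [0.7, -0.1, 0.3]
grip_width: 0.0608
```

>>> servo_tool(rows=[14, 27, 0, 4, 0.3, 28, 54, 0, 8, 0.3, 42, 81, 0, 12, 0.3, 56, 108, 0, 16, 0.3, 70, 135, 0, 20, 0.3, 84, 162, 0, 23, 0.3, 98, 189, 0, 26, 0.3, 112, 215, 0, 29, 0.3, 124, 237, 0, 31, 0.3, 132, 249, 0, 31, 0.3])

```text
time_s: 2.37
tool_pos: [0.4748, -0.1069, 0.3141]
tool_rot: [17.3, 89.9, 15.4]
force: [0.7, 1.2, 0.3]
grip_width: 0.0611
```

```bash
python3 -c "
from h import *
st()"
```

```text
t 2.37 tcp [ 474.8 -106.9  314.1] x [ 0.001  0.    -1.   ] z [ 0.999 -0.034  0.001] jawyaw -1.9 F [0.67 1.2  0.27] tq [-0.06 -0.11 -0.  ] w 61.1 q [ 45.  -2. -34.  97.  -1.  85.   9.]
```

>>> servo_tool(rows=[0, -3.5, -10, 0, 0.3, 0, -3.5, -25, 0, 0.3, -0.5, -3.5, -40, 0, 0.3, -0.5, -3.5, -55, 0, 0.3, -0.5, -3.5, -70, 0, 0.3, -0.5, -3.5, -85, 0, 0.3, -0.5, -3.5, -100, 0, 0.3, -0.5, -3.5, -112, 0, 0.3, -0.5, -3.5, -120, 0, 0.3, -0.5, -3.5, -122, 0, 0.3])

```text
time_s: 3.2
tool_pos: [0.4721, -0.1144, 0.19]
tool_rot: [166.7, 89.9, 164.4]
force: [0.3, 0.4, 0.6]
grip_width: 0.061
```

```bash
python3 -c "
from h import *
p=read_camera('scene');cv2.imwrite('pics/s1.png',cv2.resize(p['frame'][100:340,170:440],None,fx=2.5,fy=2.5,interpolation=cv2.INTER_CUBIC));st()"
```

```text
t 3.25 tcp [ 472.5 -114.4  190.6] x [-0.002  0.001 -1.   ] z [ 0.999 -0.04  -0.002] jawyaw -2.3 F [-0.12  0.09 -0.53] tq [ 0.   -0.08  0.05] w 60.8 q [ 45.   2. -35. 108.   1.  71.   8.]
```

View pics/s1.png

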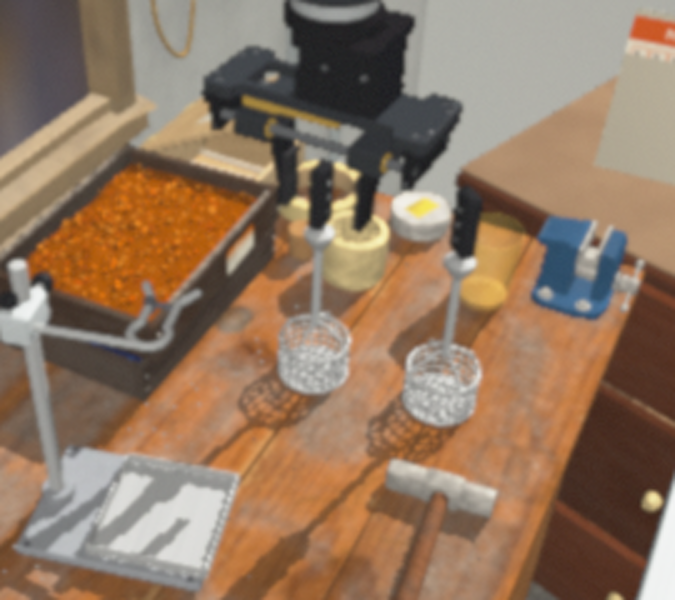

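The fingers straddle the far basket's black grip at about (318,195) in the crop. I'll shift y by +3 mm and close.

>>> servo_tool(rows=[0.5, 3, 0, 0, 0.3, 0.5, 3, 0, 0, 0.5, 0.5, 3, 0, 0, 0.7, 0.5, 3, 0, 0, 0.9, 0.5, 3, 0, 0, 1, 0.5, 3, 0, 0, 1, 0.5, 3, 0, 0, 1, 0.5, 3, 0, 0, 1], force=25)

```text
time_s: 3.92
tool_pos: [0.4737, -0.1112, 0.1916]
tool_rot: [-24.7, 90.0, -27.0]
force: [-0.2, 0.1, -0.7]
grip_width: 0.0222
```

```bash
python3 -c "
from h import *
st()"
```

```text
t 3.92 tcp [ 473.7 -111.2  191.6] x [ 0. -0. -1.] z [ 0.999 -0.04   0.   ] jawyaw -2.3 F [-0.19  0.08 -0.65] tq [-0.05 -0.11 -0.  ] w 22.2 q [ 45.   1. -35. 108.   1.  71.   7.]
```

>>> servo_tool(rows=[0, 0, 0, 0, 1, 0, 0, 0, 0, 1, 0, 0, 0, 0, 1, 0, 0, 3, 0, 1, 0, 0, 8, 0, 1, 0, 0, 16, 0, 1, 0, 0, 24, 0, 1, 0, 0, 32, 0, 1, 0, 0, 40, 0, 1, 0, 0, 40, 0, 1])

```text
time_s: 4.75
tool_pos: [0.4748, -0.1114, 0.2339]
tool_rot: [-20.0, 89.8, -22.2]
force: [0.2, -0.4, -2.1]
grip_width: 0.0141
```

```bash
python3 -c "
from h import *
st();p=read_camera('scene');cv2.imwrite('pics/s2.png',cv2.resize(p['frame'][100:340,170:440],None,fx=2.5,fy=2.5,interpolation=cv2.INTER_CUBIC))"
```

```text
t 4.75 tcp [ 474.8 -111.4  233.9] x [ 0.003 -0.001 -1.   ] z [ 0.999 -0.04   0.004] jawyaw -2.3 F [ 0.16 -0.38 -2.14] tq [-0.05 -0.14  0.01] w 14.1 q [ 45.  -0. -34. 105.  -0.  76.   8.]
```

View pics/s2.png

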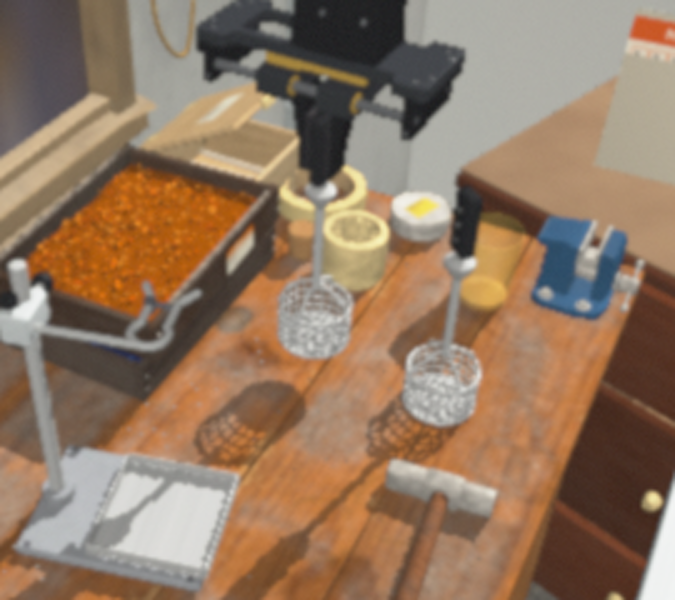

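The basket is lifted: held at about (318,140), cage clear of the bench, in the crop. Next I'll carry it to in front of the mouth.

>>> servo_tool(rows=[0, 0, 8, 0, 1, 2, 8, 20, 0, 1, 7, 24, 30, 0, 1, 12, 42, 32, 0, 1, 18, 60, 32, 0, 1, 23, 78, 32, 0, 1, 28, 96, 32, 0, 1, 33, 114, 32, 0, 1, 38, 130, 32, 0, 1, 41, 138, 32, 0, 1])

```text
time_s: 5.63
tool_pos: [0.515, 0.0304, 0.2646]
tool_rot: [55.9, 89.9, 53.8]
force: [-0.2, -0.0, -1.7]
grip_width: 0.0138
```

>>> servo_tool(rows=[0, 0, 0, 0, 1, 0, 0, 0, 0, 1, 0, 0, 0, 0, 1, 0, 0, 0, 0, 1])

```text
time_s: 5.97
tool_pos: [0.5145, 0.0254, 0.2635]
tool_rot: [-112.7, 90.0, -115.1]
force: [-1.1, 0.4, -1.7]
grip_width: 0.014
```

```bash
cat > m.py <<'E'
from h import *
import sys,pickle
st()
tag=sys.argv[1]
c=np.array([.525,.114]);a=np.radians(14.9);R=np.array([[np.cos(a),-np.sin(a)],[np.sin(a),np.cos(a)]])
o=get_obs();print("tcp in stand",((o["tool_pos"][:2]-c)@R*1000).round(1))
im=np.full((600,800,3),255,np.uint8)
tcp=o["tool_pos"]
for n,col in(("scene",(0,0,255)),("top",(255,0,0))):
    p=read_camera(n);pickle.dump(p,open(n+tag+".pkl","wb"))
    u,v=map(int,proj(p,[tcp[0],tcp[1],.17]));u=min(max(u,100),460);v=min(max(v,110),310)
    cv2.imwrite(f"pics/{n}{tag}.png",cv2.resize(p["frame"][v-100:v+100,u-100:u+100],None,fx=3,fy=3,interpolation=cv2.INTER_CUBIC))
    X=cloud(p).reshape(-1,3)
    m=np.linalg.norm(X[:,:2]-tcp[:2],axis=1)<.045
    if n=="scene":
        for lo,hi in((-.165,-.095),(-.125,-.06),(-.055,-.02)):
            q=X[m&(X[:,2]>tcp[2]+lo)&(X[:,2]<tcp[2]+hi)&(np.linalg.norm(X[:,:2]-tcp[:2],axis=1)<(.045 if lo<-.13 else .016))]
            print(n,lo,hi,len(q),(np.median(q,axis=0)*1000).round(1),"range mid",((q.min(0)+q.max(0))*500).round(1))
    L=np.c_[(X[:,:2]-c)@R,X[:,2]]
    for x,y,z in L[(abs(L[:,0])<.1)&(abs(L[:,1])<.15)&(L[:,2]>.09)&(L[:,2]<.3)]:
        k=col if .195<z<.213 else ((0,160,0) if z>.213 else (200,160,0))
        cv2.circle(im,(int(400+x*3500),int(200-y*3500)),2,k,-1)
cv2.imwrite(f"pics/plan{tag}.png",im)
E
python3 m.py A
```

```text
t 5.97 tcp [514.5  25.4 263.5] x [-0.    -0.001 -1.   ] z [ 0.999 -0.042 -0.   ] jawyaw -2.4 F [-1.13  0.44 -1.74] tq [-0.02 -0.07 -0.03] w 14.0 q [ 36.   3. -43.  98.   2.  79. -10.]
tcp in stand [-33.  -82.9]
scene -0.165 -0.095 379 [512.2  28.8 112.5] range mid [514.2  25.3 132.9]
scene -0.125 -0.06 97 [513.   27.8 167.2] range mid [514.4  26.8 171.3]
scene -0.055 -0.02 138 [511.1  30.5 231.6] range mid [514.3  26.4 225.9]
```

View pics/sceneA.png

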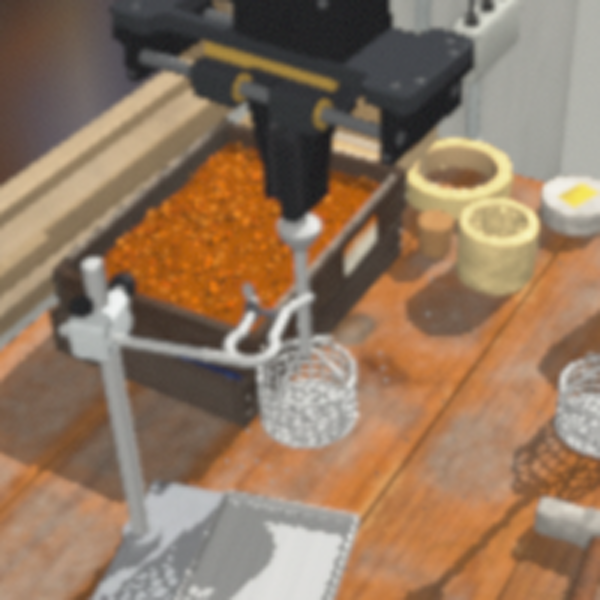

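View pics/planA.png

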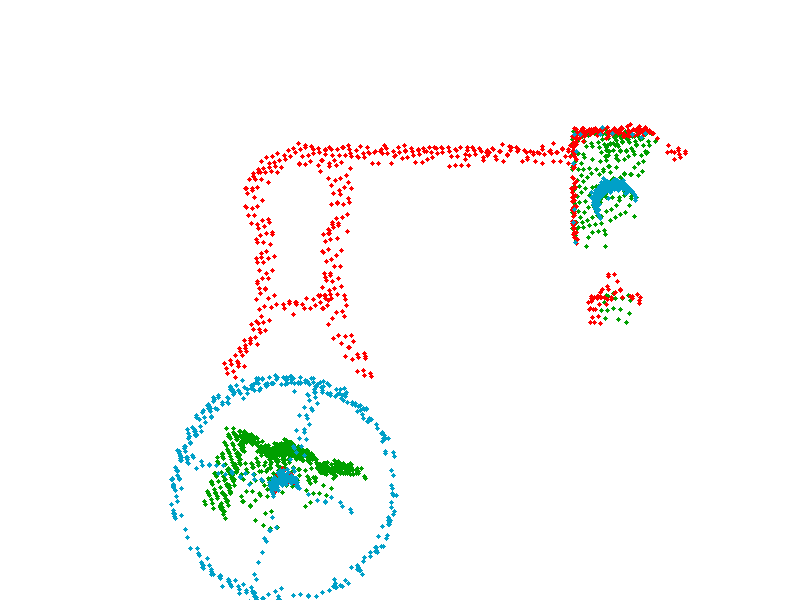

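The plan shows the cage centre about 4.4 mm to the -x side of the channel line and about 82 mm short of the throat. The hook and keeper match the earlier measurement. I'll run a fit to refine this.

```bash
cat > fit.py <<'E'
from h import *
import pickle,sys
from scipy.optimize import least_squares
c=np.array([.525,.114]);a=np.radians(14.9);R=np.array([[np.cos(a),-np.sin(a)],[np.sin(a),np.cos(a)]])
# hook centreline template: ring r13 + channel bars at +-9.5, flare to 16+3 at -49
T=[]
for t in np.radians(np.arange(-45,226,3)): T.append((13*np.cos(t),13*np.sin(t)))
for y in np.arange(-34,-9,1): T+= [(9.5,y),(-9.5,y)]
for y in np.arange(-49,-34,1):
    w=9.5+9.5*(-34-y)/15;T+=[(w,y),(-w,y)]
T=np.array(T)/1000
from scipy.spatial import cKDTree
for f in sys.argv[1:]:
    p=pickle.load(open(f+".pkl","rb"));X=cloud(p).reshape(-1,3);L=np.c_[(X[:,:2]-c)@R,X[:,2]]
    h=L[(L[:,0]>-.06)&(L[:,0]<-.004)&(L[:,1]>-.05)&(L[:,1]<.02)&(L[:,2]>.198)&(L[:,2]<.212)]
    h=h[~((abs(h[:,0]+.03)<.006)&(h[:,1]<-.02))]
    h=h[~((h[:,0]>-.02)&(h[:,1]>.005))]
    def res(v):
        s,co=np.sin(v[2]),np.cos(v[2]);M=np.array([[co,-s],[s,co]])
        d,_=cKDTree(T@M.T+v[:2]).query(h[:,:2]);return d
    r=least_squares(res,[-.03,0,0],loss="soft_l1",f_scale=.002,x_scale=[.01,.01,.1],diff_step=1e-3)
    print(f,"throat stand mm",(r.x[:2]*1000).round(2),"rot",np.degrees(r.x[2]).round(2),"rms",(np.sqrt((res(r.x)**2).mean())*1000).round(2),len(h),"z med",np.median(h[:,2]).round(4),"world",((c+R@r.x[:2])*1000).round(1))
E
python3 fit.py scene0 top0 sceneA topA
python3 - <<'E'
from h import *
import pickle
from scipy.optimize import least_squares
c=np.array([.525,.114]);a=np.radians(14.9);R=np.array([[np.cos(a),-np.sin(a)],[np.sin(a),np.cos(a)]])
for f in("sceneA","topA"):
    p=pickle.load(open(f+".pkl","rb"));X=cloud(p).reshape(-1,3)
    q=X[(np.linalg.norm(X[:,:2]-[.5145,.0265],axis=1)<.042)&(X[:,2]>.06)&(X[:,2]<.125)][:,:2]
    d0=np.linalg.norm(q-[.5145,.0265],axis=1);q=q[d0>.025]
    r=least_squares(lambda v:np.linalg.norm(q-v,axis=1)-.032,[.5145,.0265],loss="soft_l1",f_scale=.001)
    print(f,len(q),"cage world",(r.x*1000).round(1),"stand",((r.x-c)@R*1000).round(1))
E
```

```text
scene0 throat stand mm [-29.22   0.61] rot -0.21 rms 1.74 234 z med 0.2065 world [496.6 107.1]
top0 throat stand mm [-29.46  -2.04] rot -0.28 rms 1.81 231 z med 0.2073 world [497.1 104.5]
sceneA throat stand mm [-29.33   0.32] rot -0.01 rms 1.77 239 z med 0.2064 world [496.6 106.8]
topA throat stand mm [-30.   0.] rot 0.0 rms nan 0 z med nan world [496.  106.3]
sceneA 660 cage world [514.7  25.5] stand [-32.7 -82.8]
topA 0 cage world [514.5  26.5] stand [-32.6 -81.9]fit.py:22: RuntimeWarning: Mean of empty slice.
  print(f,"throat stand mm",(r.x[:2]*1000).round(2),"rot",np.degrees(r.x[2]).round(2),"rms",(np.sqrt((res(r.x)**2).mean())*1000).round(2),len(h),"z med",np.median(h[:,2]).round(4),"world",((c+R@r.x[:2])*1000).round(1))
  ret = ret.dtype.type(ret / rcount)
  return _methods._mean(a, axis=axis, dtype=dtype,
```

>>> servo_tool(rows=[3, 1, 0, 0, 1, 2, 5, 0, 0, 1, 0.5, 11, 0, 0, 1, -1, 17, 0, 0, 1, -2.5, 23, 0, 0, 1, -4.5, 29, 0, 0, 1, -6, 35, 0, 0, 1, -7, 40, 0, 0, 1, -8.3, 44.4, 0, 0, 1, -8.3, 44.4, 0, 0, 1])

```text
time_s: 6.9
tool_pos: [0.506, 0.0719, 0.2637]
tool_rot: [-76.0, 89.9, -78.2]
force: [0.9, -1.3, -2.0]
grip_width: 0.0136
```

```bash
python3 m.py B; python3 fit.py sceneB
```

```text
t 6.9 tcp [506.   71.9 263.7] x [ 0.    -0.001 -1.   ] z [ 0.999 -0.038  0.   ] jawyaw -2.2 F [ 0.87 -1.27 -2.01] tq [-0.35 -0.19 -0.02] w 13.6 q [ 33.   3. -45.  99.   2.  79. -15.]
tcp in stand [-29.1 -35.8]
scene -0.165 -0.095 435 [504.2  74.4 112.9] range mid [506.3  71.8 132.6]
scene -0.125 -0.06 72 [504.6  74.7 160.1] range mid [502.3  75.8 171.6]
scene -0.055 -0.02 162 [502.4  77.9 231.7] range mid [505.5  73.3 226.1]
sceneB throat stand mm [-29.27   0.7 ] rot 0.04 rms 1.82 240 z med 0.2065 world [496.5 107.1]
```

View pics/sceneB.png

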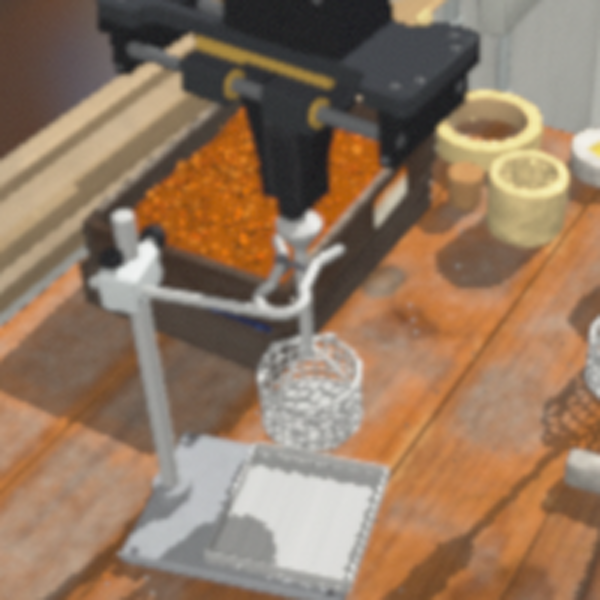

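View pics/planB.png

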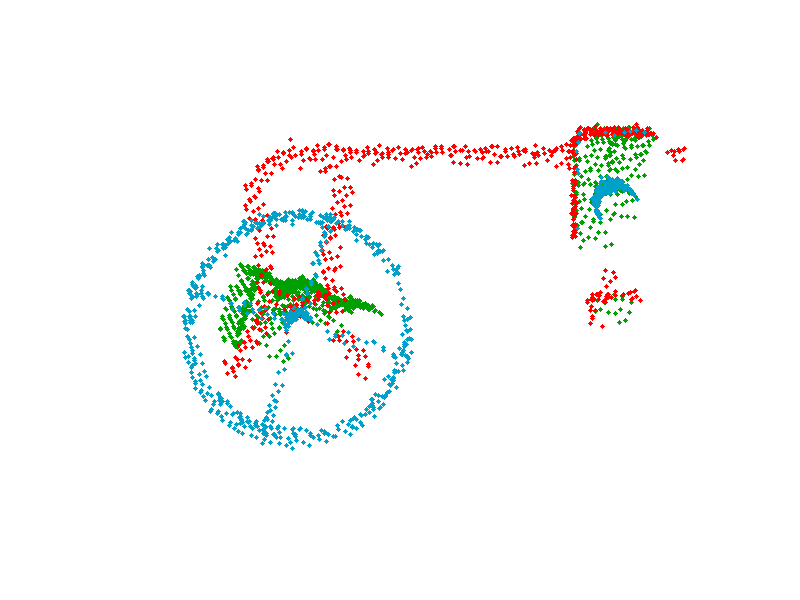

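The stem is in the mouth and centred in the channel: cage centre at column 298, channel centre at about 299, with the keeper ahead. Next I'll push it past the keeper.

>>> servo_tool(rows=[-1, 4, 0, 0, 1, -2, 8, 0, 0, 1, -3, 12, 0, 0, 1, -4, 16, 0, 0, 1, -5, 20, 0, 0, 1, -6.2, 24, 0, 0, 1, -7.2, 28, 0, 0, 1, -8, 31, 0, 0, 1, -8.6, 33, 0, 0, 1, -9, 34, 0, 0, 1])

```text
time_s: 7.83
tool_pos: [0.4974, 0.1062, 0.2637]
tool_rot: [45.1, 90.0, 42.9]
force: [0.4, 0.4, -2.7]
grip_width: 0.014
```

>>> servo_tool(rows=[0, 0, 0, 0, 1, 0, 0, 0, 0, 1])

```text
time_s: 8.0
tool_pos: [0.4974, 0.1052, 0.2636]
tool_rot: [-4.3, 90.0, -6.6]
force: [-0.1, 0.1, -2.1]
grip_width: 0.0141
```

```bash
python3 m.py C; python3 fit.py sceneC
```

```text
t 8.0 tcp [497.4 105.2 263.6] x [ 0. -0. -1.] z [ 0.999 -0.04   0.   ] jawyaw -2.3 F [-0.08  0.08 -2.09] tq [ 0.02 -0.13 -0.02] w 14.1 q [ 31.   3. -47.  99.   2.  79. -18.]
tcp in stand [-28.9  -1.4]
scene -0.165 -0.095 472 [495.7 107.9 112.9] range mid [497.5 105.3 133.6]
scene -0.125 -0.06 114 [495.9 107.9 168.5] range mid [494.9 109.7 171.2]
scene -0.055 -0.02 156 [493.2 110.8 231.8] range mid [497.3 106.3 226. ]
sceneC throat stand mm [-29.42  -0.08] rot -0.08 rms 4.27 196 z med 0.2063 world [496.6 106.4]
```

View pics/sceneC.png

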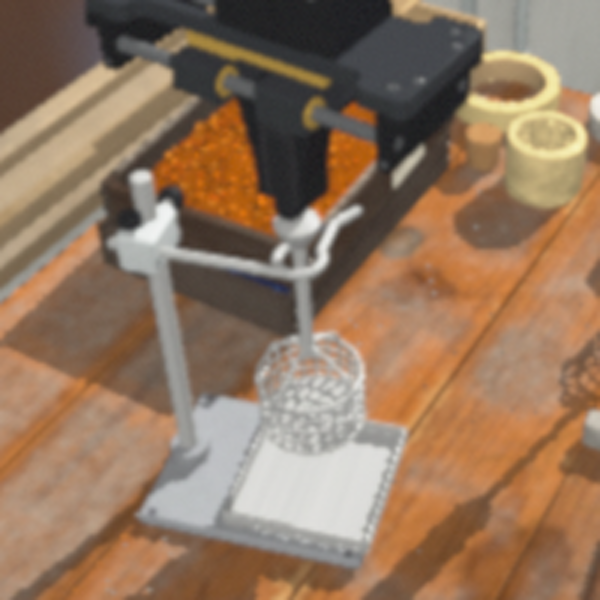

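View pics/planC.png

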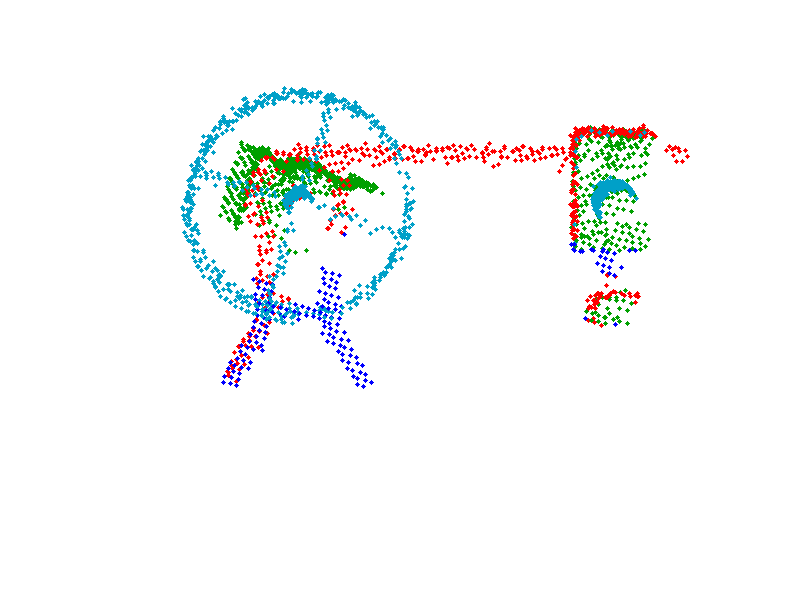

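The stem is in the throat and the keeper wire is shut behind it at y≈-30. Cage centre is within about 1.5 mm of the throat. I'll lower while watching the vertical force.

>>> servo_tool(rows=[-0.1, 0.8, 0, 0, 1, -0.1, 0.8, -2, 0, 1, -0.1, 0.8, -4, 0, 1, -0.1, 0.8, -6, 0, 1, -0.1, 0.8, -8, 0, 1, -0.1, 0.8, -10, 0, 1, -0.1, 0.8, -11, 0, 1, -0.1, 0.8, -12, 0, 1, -0.1, 0.8, -12, 0, 1])

```text
time_s: 8.85
tool_pos: [0.4971, 0.106, 0.2513]
tool_rot: [-171.9, 90.0, -174.1]
force: [-0.5, -0.1, -2.8]
grip_width: 0.0136
```

>>> servo_tool(rows=[0, 0, -1, 0, 1, 0, 0, -1, 0, 1, 0, 0, -2, 0, 1, 0, 0, -2, 0, 1])

```text
time_s: 9.18
tool_pos: [0.4972, 0.106, 0.2495]
tool_rot: [-128.2, 90.0, -130.5]
force: [0.6, -0.3, -2.0]
grip_width: 0.0139
```

>>> servo_tool(rows=[0, 0, -1, 0, 1, 0, 0, -1, 0, 1, 0, 0, -1, 0, 1])

```text
time_s: 9.43
tool_pos: [0.4972, 0.1061, 0.2485]
tool_rot: [-97.1, 90.0, -99.3]
force: [-0.8, 0.1, -2.0]
grip_width: 0.0141
```

>>> servo_tool(rows=[0, 0, -0.5, 0, 1, 0, 0, -1, 0, 1, 0, 0, -1, 0, 1])

```text
time_s: 9.68
tool_pos: [0.4972, 0.106, 0.2475]
tool_rot: [-142.9, 90.0, -145.2]
force: [-0.6, -0.3, -1.6]
grip_width: 0.014
```

>>> servo_tool(rows=[0, 0, -0.5, 0, 1, 0, 0, -1, 0, 1, 0, 0, -1, 0, 1])

```text
time_s: 9.93
tool_pos: [0.4973, 0.1061, 0.2465]
tool_rot: [-10.0, 90.0, -12.3]
force: [1.1, 0.2, -1.9]
grip_width: 0.0136
```

>>> servo_tool(rows=[0, 0, -0.5, 0, 1, 0, 0, -1, 0, 1, 0, 0, -1, 0, 1])

```text
time_s: 10.18
tool_pos: [0.4974, 0.1058, 0.2459]
tool_rot: [-34.6, 90.0, -36.9]
force: [-0.9, -1.4, -0.4]
grip_width: 0.0139
```

>>> servo_tool(rows=[0.1, -0.4, 0, 0, 1, 0.1, -0.4, 0, 0, 1, 0.1, -0.4, 0, 0, 1])

```text
time_s: 10.43
tool_pos: [0.4975, 0.1058, 0.2458]
tool_rot: [13.5, 90.0, 11.2]
force: [0.4, 0.4, 1.5]
grip_width: 0.0138
```

>>> servo_tool(rows=[0, 0, -0.5, 0, 1, 0, 0, -0.5, 0, 1, 0, 0, -0.5, 0, 1])

```text
time_s: 10.68
tool_pos: [0.4975, 0.1058, 0.2457]
tool_rot: [-8.6, 90.0, -10.8]
force: [-1.7, -0.3, 5.2]
grip_width: 0.0138
```

```bash
python3 m.py D
```

```text
t 10.68 tcp [497.5 105.8 245.7] x [ 0.001 -0.    -1.   ] z [ 0.999 -0.04   0.001] jawyaw -2.3 F [-1.68 -0.25  5.17] tq [-0.17  0.27  0.01] w 13.8 q [ 31.   3. -47. 100.   2.  77. -19.]
tcp in stand [-28.7  -0.9]
scene -0.165 -0.095 449 [495.9 108.7  95.1] range mid [497.3 105.1 115.9]
scene -0.125 -0.06 120 [495.8 108.5 154.5] range mid [497.  106.8 152.8]
scene -0.055 -0.02 207 [492.6 112.7 212.3] range mid [497.5 106.4 208.8]
```

The descent stopped at TCP z 245.7 mm, so the collar end is at about 196 mm. That agrees with the camera's bar height of about 204 mm minus 8. I'll relax the press and check.

>>> servo_tool(rows=[-0.3, 0, 0.6, 0, 1, -0.3, 0, 0.6, 0, 1, -0.3, 0, 0.6, 0, 1])

```text
time_s: 11.03
tool_pos: [0.4974, 0.1057, 0.2457]
tool_rot: [13.4, 89.9, 11.1]
force: [1.0, -0.8, 2.8]
grip_width: 0.0141
```

```bash
python3 -c "
from h import *
st()"
```

```text
t 11.03 tcp [497.4 105.7 245.7] x [ 0.001  0.    -1.   ] z [ 0.999 -0.04   0.001] jawyaw -2.3 F [ 0.99 -0.77  2.79] tq [-0.03 -0.38 -0.02] w 14.1 q [ 31.   3. -47. 101.   2.  77. -19.]
```

View pics/sceneD.png

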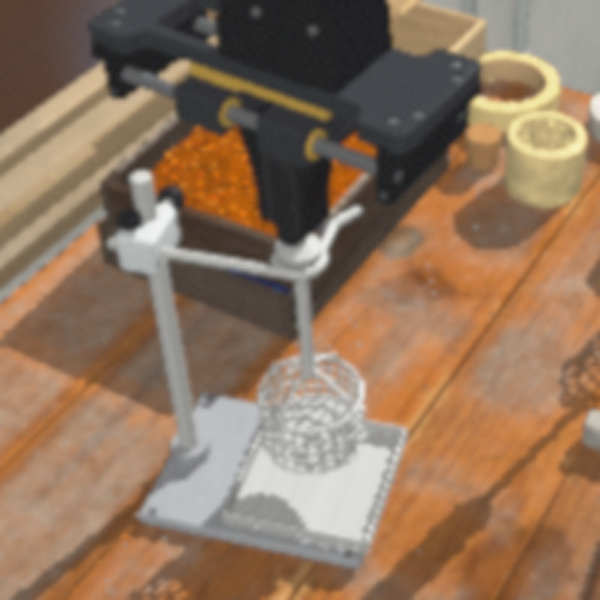

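The collar sits in the ring at about (298,250), hanging upright. I'll ease off slightly more, then open gently.

>>> servo_tool(rows=[0, 0.1, 0.4, 0, 1, 0, 0.1, 0.4, 0, 1, 0, 0.1, 0.4, 0, 0.84, 0, 0.1, 0.4, 0, 0.8, 0, 0.1, 0.4, 0, 0.75, 0, 0.1, 0.4, 0, 0.65, 0, 0.1, 0.4, 0, 0.55, 0, 0.1, 0.4, 0, 0.5, 0, 0.1, 0.4, 0, 0.5], force=10)

```text
time_s: 11.78
tool_pos: [0.4969, 0.1058, 0.2461]
tool_rot: [-152.5, 90.0, -154.7]
force: [-0.1, -0.3, -0.2]
grip_width: 0.0392
```

```bash
python3 m.py E
```

```text
t 11.78 tcp [496.9 105.8 246.1] x [-0. -0. -1.] z [ 0.999 -0.04  -0.   ] jawyaw -2.3 F [-0.11 -0.3  -0.23] tq [-0.03 -0.04  0.  ] w 39.2 q [ 31.   3. -47. 101.   2.  77. -19.]
tcp in stand [-29.3  -0.7]
scene -0.165 -0.095 451 [495.8 108.7  95.2] range mid [497.5 104.9 116. ]
scene -0.125 -0.06 124 [495.8 108.3 154.5] range mid [496.9 106.9 153.7]
scene -0.055 -0.02 211 [492.3 113.1 212.5] range mid [497.1 107.  208.7]
```

View pics/sceneE.png

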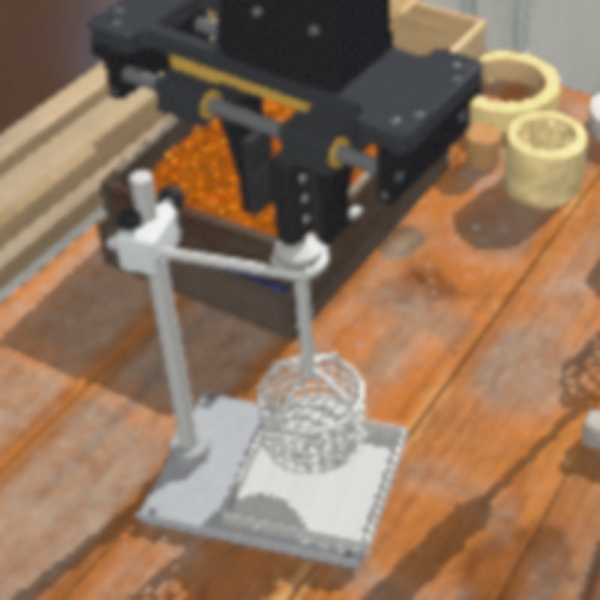

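The gripper has released, the force is about zero and the basket has not moved. I'll retract upward.

>>> servo_tool(rows=[0, 0, 2, 0, 0.5, 0, 0, 6, 0, 0.5, 0, 0, 14, 0, 0.5, 0, 0, 24, 0, 0.5, 0, 0, 36, 0, 0.5, 0, 0, 48, 0, 0.5, 0, 0, 62, 0, 0.5, 0, 0, 76, 0, 0.5, 0, 0, 88, 0, 0.5, 0, 0, 95, 0, 0.5])

```text
time_s: 12.72
tool_pos: [0.4977, 0.106, 0.3435]
tool_rot: [3.6, 89.8, 1.3]
force: [0.3, 0.6, -0.0]
grip_width: 0.0433
```

>>> servo_tool(rows=[0, -5, 5, 0, 0.5, 0, -20, 10, 0, 0.5, 0, -40, 15, 0, 0.5, 0, -65, 15, 0, 0.5, 0, -90, 15, 0, 0.5, 0, -115, 15, 0, 0.5, 0, -140, 15, 0, 0.5, 0, -155, 15, 0, 0.5, 0, -160, 15, 0, 0.5, 0, -160, 15, 0, 0.5])

```text
time_s: 13.55
tool_pos: [0.4967, -0.0559, 0.3557]
tool_rot: [159.9, 89.9, 157.4]
force: [0.1, 0.1, 0.9]
grip_width: 0.0436
```

Run:
```python
from h import *
st()
for n in("scene","top"):
    p=read_camera(n);X=cloud(p).reshape(-1,3)
    cv2.imwrite(f"pics/{n}F.png",p["frame"] if n=="top" else cv2.resize(p['frame'][130:370,130:400],None,fx=2.5,fy=2.5))
    m=(np.linalg.norm(X[:,:2]-[.497,.106],axis=1)<.04)
    g=X[m&(X[:,2]>.235)];print(n,"grip",len(g),(np.percentile(g,[2,50,98],axis=0)*1000).round(1).tolist())
    q=X[m&(X[:,2]>.03)&(X[:,2]<.1)];print(" cage",len(q),(np.percentile(q,[1,99],axis=0)*1000).round(1).tolist())
    for k in["optic_mould","tumbler","cork"]:
        for d in cut_out(k,p)[:1]: print(k,round(d["score"],2),np.round(d["extent"]))
```

```text
t 13.55 tcp [496.7 -55.9 355.7] x [-0.001  0.    -1.   ] z [ 0.999 -0.043 -0.001] jawyaw -2.5 F [0.13 0.12 0.93] tq [ 0.04 -0.17 -0.06] w 43.6 q [ 41.  -1. -37.  91.  -0.  90.   2.]
scene grip 369 [[490.2, 96.4, 235.9], [492.6, 112.8, 262.3], [503.0, 118.3, 280.1]]
 cage 970 [[465.3, 74.5, 54.9], [529.2, 138.3, 97.2]]
optic_mould 0.56 [311. 199.  32.  32.]
tumbler 0.63 [367. 201.  25.  41.]
cork 0.55 [291. 198.  17.  16.]
top grip 160 [[490.3, 92.4, 238.4], [494.7, 102.0, 277.8], [503.3, 116.0, 282.3]]
 cage 484 [[465.3, 72.4, 53.8], [527.5, 136.1, 98.5]]
optic_mould 0.71 [382. 188.  35.  31.]
cork 0.48 [380. 161.  12.  17.]
```

View pics/sceneF.png

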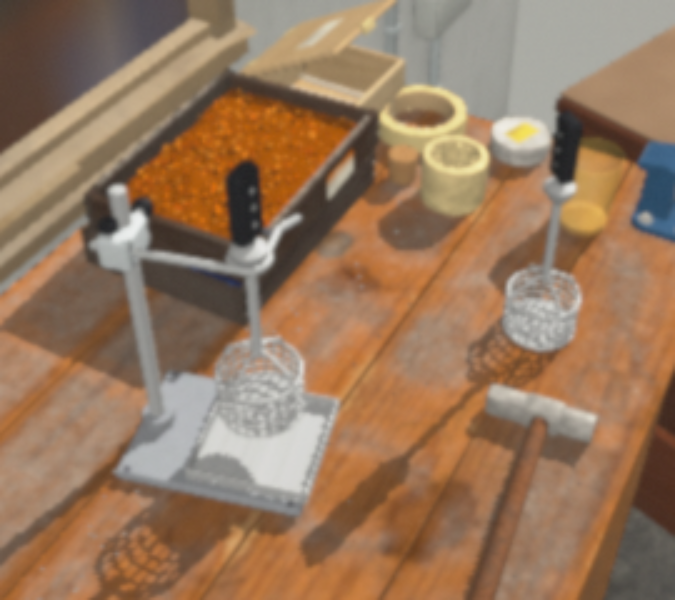

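View pics/topF.png

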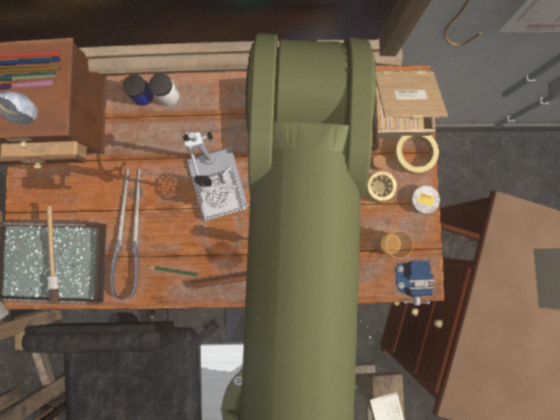

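The basket hangs upright on the hook at about (245,250) in the scene crop. Its underside is at about 54 mm and its top at about 280 mm. The bystanders are unmoved, so I'll hand in.

```bash
python3 -c "
from cell import *
print(sign_off())"
```

```text
the job is handed in; nothing more can be done
None
```

The far basket is hanging on the stand with its collar seated in the hook's round throat. The job was handed in at about 14 s of the 53 s allowed.

- **Route:** I gripped the far basket by its upright grip and brought the stem in sideways through the mouth. It went past the keeper into the throat, and the keeper was seen shut behind it.
- **Seating:** I lowered it in 0.5–1 mm steps until it stopped. At the stop the tool force read about +5 N upward, against −2 N hanging free, so it pressed on the hook with roughly 7 N. I eased off before opening the gripper.
- **Height check:** The collar end stopped at about 196 mm. That agrees with the bar height of about 204 mm from the camera images, less the 8 mm expected when seated.
- **After release:** The basket is upright and did not move: underside at about 54 mm, top at about 280 mm. The robot is clear of it, with contact forces near zero.
- **Bystanders:** The mould, tumbler and cork stand where they were, within 1–4 pixels of where they were first seen. The network did not report the tumbler in the last top view, but it shows in that picture and was found unmoved in the scene view. The first scene view did not report the cork, so only the top view compares it before and after.
- **Disagreement:** The two cameras differed by about 2.5 mm in y on the throat's position. I went with the scene camera, corrected slightly, and shifted 0.4 mm back when I felt contact.

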